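# Wedge the swinging cabinet door

## Robot

A 6-joint arm with a two-finger parallel gripper is mounted at the origin on a cart in front of the work surface, level with it; the furniture and walls round the work are solid. World frame = base frame: x ahead of the robot, y to its left, z up, the work surface at z = 0. Lengths are in m, angles in rad, forces in N, time in s.
With the tool pointing down it reaches from about 0.35 to 0.95 m from the base axis. Payload 17.4 kg.
Tool frame: the origin (TCP) lies at the very end of the fingers, on their centre line; the grasp point (between the pads) lies env.grip_point_offset behind it (env.grip_point_offset is the distance from the TCP to the grasp point, in m); z points along the fingers, y is the line along which they close (so a half turn about z gives the same grasp; the last joint's range is limited). The gripper opens to 93 mm and grips with 3 to 60 N. Pads are 15 mm wide; open, the fingers measure 128 mm over their backs; the gripper's body (75 mm by 188 mm) begins 65 mm behind the grasp point.
Start: joints at [1.065, 0.116, 1.442, -0, 1.584, -0.038], TCP at [0.304, 0.602, 0.219] pointing down, gripper open.
Joint ranges: [-2.83, 2.83], [-0.83, 2.19], [0.07, 2.5], [-1.14, 4.28], [0.01, 3], [-2.97, 2.97]. Speed limits (rad/s): [1.89, 1.89, 2.22, 3.14, 3.14, 3.14].

## Interface

Orientations are given as a unit quaternion [x, y, z, w].
In Python, from plant import env, vision gives the robot as it stands. Calls block until the motion is done:
- env.move_pose(position, orientation): joint-space move of the TCP to a pose.
- env.move_linear(position, rotation=None, rate=0.15): straight line of the TCP; rotation=None keeps the orientation; rate is the mean speed in m/s.
- env.goto_joints(angles): joint-space move.
- env.gripper_to(opening, effort=None): finger opening in m; effort is the grip in N (None keeps the last); returns when the fingers have stopped.
- env.dwell(seconds).
- env.ik(position, orientation): joint angles nearest the present ones, or None.
- env.get_state(): the state.
- vision.read_camera(name): name is "side" or "top" or "wrist"; returns a dict with "pixels" (420x560x3 uint8, red, green, blue), "fx", "fy", "cx", "cy" (pixels), "R" (3x3) and "t" (3): a world point X has camera coordinates R X + t; the wrist camera has in their place "tool_from_camera" (4x4, takes a point from camera to tool coordinates, whose origin is the TCP and whose axes are the flange's). Camera axes: x right, y down, z forward; pixel columns grow to the right and rows downward; lengths in m; the calibration is good to about 2 mm. A picture is of the moment at which its call begins: read the wrist's pose just before it. There is no depth.
A pose or a line that the arm cannot do raises env.Unreachable and nothing moves.
- env.close_job(): hands the job in; it is judged then, once.
The state is a dict: "clock": time; "joints": joint angles; "qd": joint speeds; "joint_torque": joint torques, N m; "eef_pos": TCP position; "tool_rot": TCP orientation; "contact_force": force on the tool from outside, world axes, zero at the start; "wrist_torque": the same for the moment, N m; "gripper_width": finger opening in m; "grip_force": force on a finger pad.
Only numpy, scipy, OpenCV 4.12 (cv2) and the standard library are available. Lean on these libraries where they do the work, as an engineer would, in place of code of your own. Each camera call takes 0.05 s, during which the arm holds its last target. There are 200 camera calls.

## Task

The small cabinet door hung on the post swings loose. Take the tapered wooden wedge from the bench and push or tap it, thin end first and flat on the bench, under the free end of the door, pointing along the door towards the hinge, until it jams the door at the angle where it stands; then let go. Leave the plain wooden block alone.

Things in the scene. Friction and masses are not known exactly. Their poses are not given: they have to be found in the camera images.
- wedge: tapered wooden wedge, 140 mm long, 32 mm wide, about 90 g, loose and flat on the bench. Origin: centre of its flat underside, z up. Its own x runs from the thick butt (x = -70 mm, 33 mm high, upright end face) to the thin tip (x = +70 mm, 5 mm high); the top falls evenly between.
- door: wooden door, 18 mm thick, on a fixed 170 mm high post: 170 mm from hinge axis to free end, lower edge 16 mm above the bench, top 131 mm; a knob stands 18 mm out of one face. Origin: on the hinge axis at bench level; its -y runs to the free end, z up. It swings lightly (0.5 N at the free end): push straight along it. Lifting it takes 3.5 N plus 5 N per mm, up to 6 mm.
- door_corner (a point): middle of the lower edge of the door's free end, 16 mm above the bench; its own x is level, along the door from free end to hinge, z up. The wedge's top meets it when the tip is about 55 mm under the door and jams within the next 10 mm; a push of about 15 N along the door jams it well, and friction holds it when let go.
- block: plain rectangular wooden block lying about 140 mm from the wedge, same wood, 90 mm long (its x), 44 mm wide, 26 mm high; origin at the centre of its underside. Not to be used or moved.

How it is judged:
By the outcome, as a careful person would: the job done as asked, in the order asked, and still so for the second after the job is handed in, with the robot touching nothing.
It also fails if it takes over 48 s, if anything falls off the work surface, if the arm or the gripper's body presses on something with over 40 N, if the wrist force passes 120 N, or if a joint passes its speed limit or range.

## Working session

There is one attempt and no reset: what is moved stays moved. The work goes in short steps, each a Python script; the robot and the scene stay as the last script left them, time stands still between calls to the robot, and variables do not carry over. Pictures are saved under pics/ and viewed, at most 10 in all, crops included, and the job is handed in when it is done.

```bash
mkdir -p pics; ls; python3 - <<'E'
from plant import env, vision
import cv2, pickle
print(env.grip_point_offset, env.get_state())
d={}
for n in("side","top"):
    c=vision.read_camera(n); d[n]=c; cv2.imwrite(f"pics/{n}0.png",c["pixels"][:,:,::-1]); print(n,c["fx"],c["cx"],c["cy"],c["R"],c["t"])
pickle.dump(d,open("c0.pkl","wb"))
E
```

```text
pics
0.0188 {'clock': 0.0, 'joints': array([ 1.06523361e+00,  1.16485202e-01,  1.44223792e+00, -3.71369313e-05,
        1.58399302e+00, -3.77877483e-02]), 'qd': array([-1.75539707e-04,  9.64517861e-04, -4.24511742e-04,  1.18568785e-03,
        1.70898194e-03, -9.28798497e-05]), 'joint_torque': array([-1.66157031e-03, -7.21271753e+01, -6.22611165e+01,  7.78850424e-02,
        2.36711826e-02, -1.30511266e-04]), 'eef_pos': array([0.30427534, 0.60231262, 0.21792269]), 'tool_rot': array([ 2.31761093e-01,  9.72772573e-01, -5.46121001e-04, -1.32854944e-04]), 'contact_force': array([ 0.31055747, -0.40730177, -0.17995406]), 'wrist_torque': array([-0.01968957, -0.03079828,  0.0805409 ]), 'grip_force': 0.0, 'gripper_width': 0.0926910713170877}
side 498.18824859444 285.9280554865604 205.79914765410544 [[ 0.99991697  0.00766009  0.01036231]
 [ 0.01284438 -0.65720048 -0.75360636]
 [ 0.00103742  0.75367689 -0.6572443 ]] [-0.51751948  0.09453466  1.06444009]
top 530.9031106034654 281.0406021052259 214.16978618049345 [[-0.01620646 -0.99985768  0.00468668]
 [-0.99616737  0.01574335 -0.08603903]
 [ 0.085953   -0.0060631  -0.99628074]] [0.11826804 0.50044554 1.1067299 ]
```

View pics/top0.png

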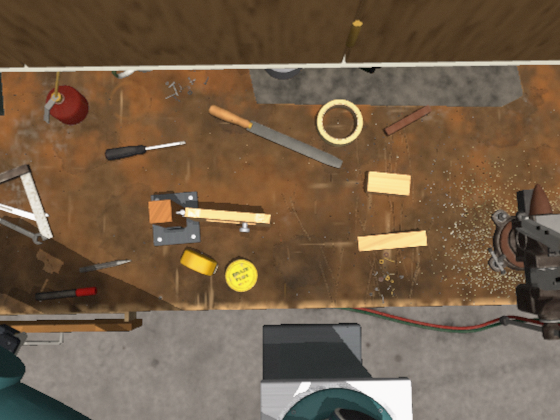

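View pics/side0.png

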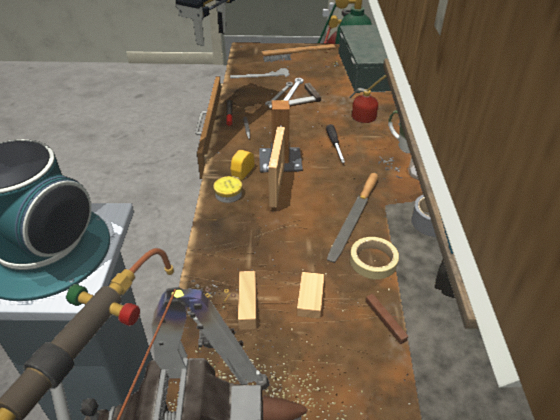

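The top view shows the door from the hinge at about (183,213) to the free end at about (270,219). The wedge lies at (392,241) and the block at (388,183). I'll enlarge both objects.

```bash
python3 - <<'E'
import cv2,pickle,numpy as np
d=pickle.load(open("c0.pkl","rb"))
t=d["top"]["pixels"][:,:,::-1]; s=d["side"]["pixels"][:,:,::-1]
r=lambda im,x,y,w,h,k:cv2.resize(im[y:y+h,x:x+w],None,fx=k,fy=k,interpolation=cv2.INTER_CUBIC)
a=r(t,170,195,100,45,5.); a2=r(t,345,220,100,45,5.)
a3=r(t,230,195,100,45,5.)
cv2.imwrite("pics/a.png",np.vstack([r(t,140,190,150,50,5.),r(t,340,215,150,50,5.)]))
cv2.imwrite("pics/b.png",np.hstack([r(s,225,260,60,75,6.),r(s,250,140,60,75,6.)]))
E
```

```text
(no output)
```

View pics/a.png

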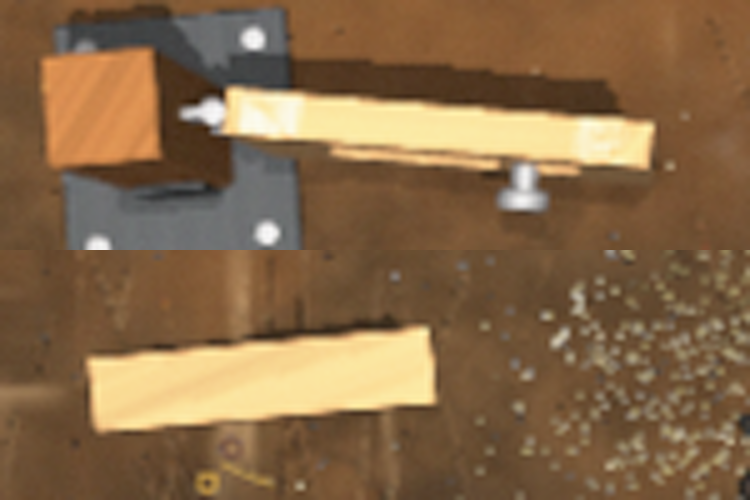

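View pics/b.png

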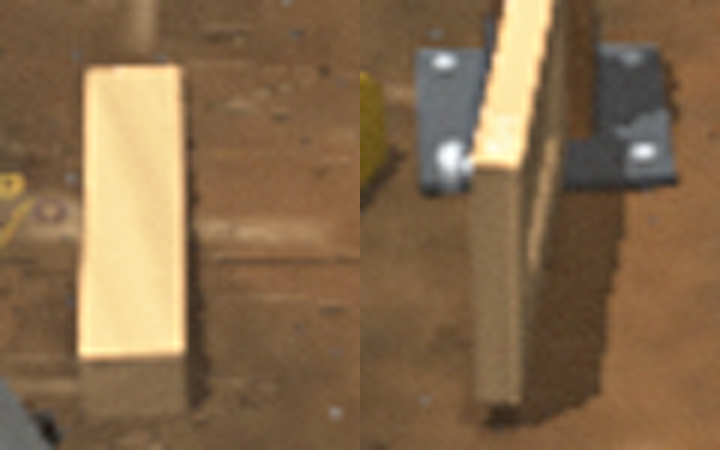

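The crops show the thick butt at the right in the top view (nearest the side camera), so the tip already points towards the door. Next I triangulate.

```bash
cat > h.py <<'E'
import numpy as np
def ray(c,uv,z):
    d=c["R"].T@np.array([(uv[0]-c["cx"])/c["fx"],(uv[1]-c["cy"])/c["fy"],1]); o=-c["R"].T@c["t"]
    return o+d*(z-o[2])/d[2]
E
python3 - <<'E'
import pickle,numpy as np; from h import *
d=pickle.load(open("c0.pkl","rb")); np.set_printoptions(precision=4,suppress=True)
P={"top":[("tipL",358,236.4,.005),("tipR",359.2,251.4,.005),("buttL",426,230,.033),("buttR",427.4,245.6,.033),
("hinge1",185.6,207.6,.131),("hinge2",184.4,216.4,.131),("free1",271,214.4,.131),("free2",269.6,223.6,.131)],
"side":[("tip1",239.2,271,.005),("tip2",255.3,271,.005),("butt1",238,319.2,.033),("butt2",256,319.2,.033),
("freelo1",268.7,206.7,.016),("freelo2",276.7,207.2,.016),("freetop1",269,167.2,.131),("freetop2",276.8,167.5,.131)]}
for n in P:
    X=[ray(d[n],p[1:3],p[3]) for p in P[n]]
    for i in range(0,len(X),2):
        print(n,P[n][i][0],"mid",(X[i]+X[i+1])/2,"w",np.linalg.norm(X[i]-X[i+1])*1e3)
E
```

```text
top tipL mid [ 0.437  -0.0553  0.005 ] w 32.23661861622184
top buttL mid [ 0.4467 -0.1943  0.033 ] w 32.78413309632826
top hinge1 mid [0.4999 0.2949 0.131 ] w 17.05526538202712
top free1 mid [0.4839 0.1316 0.131 ] w 17.87402590261284
side tip1 mid [ 0.4388 -0.0563  0.005 ] w 32.90553931605896
side butt1 mid [ 0.4487 -0.1955  0.033 ] w 32.33935855438845
side freelo1 mid [0.4858 0.1309 0.016 ] w 18.608870316154828
side freetop1 mid [0.4871 0.1296 0.131 ] w 16.890282200033283
```

The measurements agree: wedge length 139.6 mm, door width 18 mm, and both cameras within 2 mm. I'll grasp the wedge near its butt and carry it to a pose lined up in front of the door.

```bash
cat >> h.py <<'E'
from scipy.spatial.transform import Rotation as Ro
tip=np.array([.438,-.056]); butt=np.array([.4477,-.195]); W=(tip-butt)/np.linalg.norm(tip-butt); C=(tip+butt)/2
corner=np.array([.485,.131]); D=np.array([.016,.1635]); D/=np.linalg.norm(D)
def q(w): return Ro.from_matrix(np.array([[w[0],w[1],0],[w[1],-w[0],0],[0,0,-1]]).T).as_quat()
def p(xy,z): return [xy[0],xy[1],z]
def show(env,m=""):
    s=env.get_state(); print(m,"t%.2f"%s["clock"],s["eef_pos"].round(4),"F",s["contact_force"].round(1),"w%.4f g%.1f"%(s["gripper_width"],s["grip_force"]))
def snap(vision,n,name):
    import cv2; c=vision.read_camera(n); cv2.imwrite(f"pics/{name}.png",c["pixels"][:,:,::-1]); return c
E
python3 - <<'E'
from plant import env,vision; from h import *
g=C-.048*W
env.move_pose(p(g,.12),q(W)); env.gripper_to(.06,30); show(env,"above")
env.move_linear(p(g,.0045)); show(env,"down")
env.gripper_to(.02,40); show(env,"grip")
env.move_linear(p(g,.02)); show(env,"lift")
t=corner-.03*D-.118*D
env.move_linear(p(t,.02),q(D)); show(env,"pre")
import cv2,pickle
a=snap(vision,"top","x1");b=snap(vision,"side","x2"); pickle.dump({"top":a,"side":b},open("c1.pkl","wb"))
f=lambda c,x,y:cv2.resize(c["pixels"][y:y+75,x:x+100,::-1],None,fx=4,fy=4,interpolation=cv2.INTER_CUBIC)
cv2.imwrite("pics/c.png",np.hstack([f(a,255,190),f(b,230,180)]))
E
```

```text
above t3.63 [ 0.4462 -0.1734  0.12  ] F [0.2 0.1 0.6] w0.0598 g0.0
down t4.55 [ 0.4466 -0.1736  0.0053] F [ 0.2  0.1 -0.3] w0.0601 g0.0
grip t5.12 [ 0.4463 -0.1734  0.0047] F [-1.1  0.2  3.6] w0.0317 g40.0
lift t5.37 [ 0.4467 -0.1736  0.0206] F [-0.5 -0.3 -1.3] w0.0316 g40.0
pre t6.58 [ 0.4704 -0.0167  0.0198] F [ 0.3  1.  -1. ] w0.0316 g40.0
```

View pics/c.png

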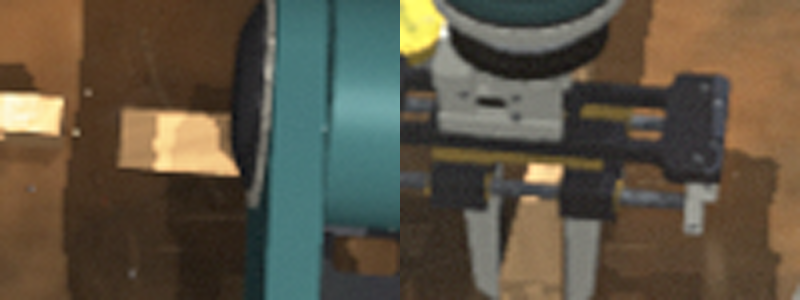

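The wedge is gripped (31.6 mm), with its tip in the top view at about (285,217) and (284.8,231), in front of the door end at (271,219). I'll check the tip position against the plan, lower it, and insert it in guarded steps to just short of contact.

```bash
python3 - <<'E'
from plant import env,vision; from h import *; import pickle,cv2
c=pickle.load(open("c1.pkl","rb"))["top"]
print("tip seen",ray(c,(284.9,224.1),.021),"planned",corner-.03*D)
t=lambda u:corner+(u-.118)*D
env.move_linear(p(t(-.03),.0045),rate=.08); show(env,"low")
for u in (-.01,.01,.03,.045):
    env.move_linear(p(t(u),.0045),rate=.08); show(env,u)
    if np.linalg.norm(env.get_state()["contact_force"][:2])>10: break
a=snap(vision,"top","x3")
b=snap(vision,"side","x4")
f=lambda c,x,y:cv2.resize(c["pixels"][y:y+75,x:x+100,::-1],None,fx=4,fy=4,interpolation=cv2.INTER_CUBIC)
cv2.imwrite("pics/d.png",np.hstack([f(a,180,185),f(b,230,150)]))
E
```

```text
tip seen [0.48102327 0.10239602 0.021     ] planned [0.48207818 0.10114262]
low t7.02 [ 0.4705 -0.0165  0.0037] F [ 0.8 -0.7  0.1] w0.0318 g40.0
-0.01 t7.42 [0.4724 0.004  0.0042] F [ 0.6  0.3 -1.3] w0.0318 g40.0
0.01 t7.82 [0.4745 0.0237 0.0045] F [-0.6  0.2 -0.9] w0.0316 g40.0
0.03 t8.22 [0.4764 0.0437 0.0045] F [ 0.   0.9 -0.9] w0.0316 g40.0
0.045 t8.56 [0.4779 0.0587 0.0045] F [ 0.4 -0.1 -0.5] w0.0316 g40.0
```

View pics/d.png

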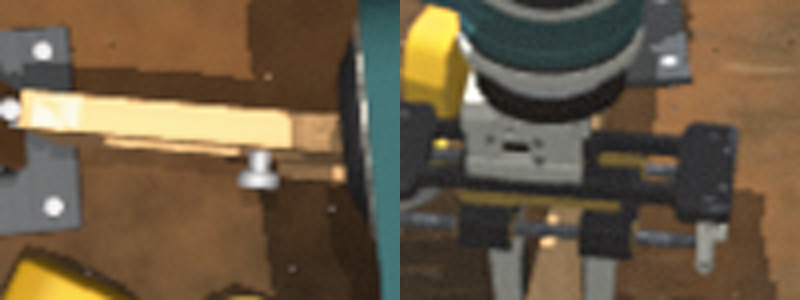

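The door hasn't moved and the insertion met no contact. Now I release, go behind the butt with closed fingers, and push in small force-guarded steps.

```bash
python3 - <<'E'
from plant import env,vision; from h import *; import cv2
t=lambda u:corner+(u-.118)*D
env.gripper_to(.06); env.move_linear(p(t(.045),.07)); show(env,"up")
env.move_linear(p(t(.045)-.06*D,.07)); env.gripper_to(0.0,20)
env.move_linear(p(t(.045)-.06*D,.006)); show(env,"behind")
f0=env.get_state()["contact_force"][:2]@D
env.move_linear(p(t(.045)-.035*D,.006),rate=.08); show(env,"near")
fmax=0
for i in range(1,36):
    env.move_linear(p(t(.045)-(.035-.001*i)*D,.006),rate=.02)
    s=env.get_state(); f=-(s["contact_force"][:2]@D-f0)
    if f>2: print(i,"%.1f"%f,s["contact_force"].round(1),((s["eef_pos"][:2]-corner)@D).round(4))
    if f>17 : break
show(env,"end")
b=snap(vision,"top","x5")
cv2.imwrite("pics/e.png",cv2.resize(b["pixels"][180:240,180:330,::-1],None,fx=5,fy=5,interpolation=cv2.INTER_CUBIC))
E
```

```text
up t9.92 [0.4776 0.0583 0.0693] F [ 0.3  0.2 -0.2] w0.0600 g0.0
behind t12.08 [ 0.4723 -0.0014  0.0066] F [ 0.5 -0.4 -0.7] w0.0001 g0.0
near t12.54 [0.4747 0.0238 0.0064] F [ 0.5 -0.4  0.1] w0.0007 g0.0
16 5.0 [-1.5 -5.2 -0.6] -0.0922
17 5.9 [ 0.1 -6.3  0.7] -0.0913
18 7.3 [-1.  -7.6  1.1] -0.0905
19 9.0 [-1.5 -9.2  0.5] -0.0896
20 10.3 [ -1.3 -10.6   0.9] -0.0887
21 11.0 [ -1.5 -11.2   1.4] -0.0878
22 13.2 [ -1.1 -13.5   1.4] -0.087
23 13.5 [ -2.2 -13.7   1.5] -0.0861
24 14.9 [ -1.5 -15.2   0.7] -0.0852
25 16.6 [ -2.1 -16.8   1.9] -0.0843
26 18.2 [ -2.2 -18.4   1.5] -0.0835
end t19.04 [0.477  0.0479 0.006 ] F [ -2.2 -18.4   1.5] w0.0002 g9.1
```

The force rose steadily to 18 N over about 10 mm, leaving the tip about 64 mm under the door, as predicted. I'll retreat and check.

```bash
python3 - <<'E'
from plant import env,vision; from h import *; import cv2
e=env.get_state()["eef_pos"][:2]
env.move_linear(p(e-.05*D,.006),rate=.1); env.move_linear(p(e-.05*D,.15)); env.move_linear(p(e-.2*D,.2),rate=.25); show(env)
a=snap(vision,"top","x6"); b=snap(vision,"side","x7")
cv2.imwrite("pics/f.png",np.hstack([cv2.resize(a["pixels"][180:255,175:305,::-1],None,fx=4,fy=4),cv2.resize(b["pixels"][150:225,250:310,::-1],None,fx=4,fy=4)])[:, :800])
E
```

```text
t21.65 [ 0.4573 -0.1505  0.1991] F [-0.5  0.   0. ] w0.0006 g0.0
```

View pics/f.png

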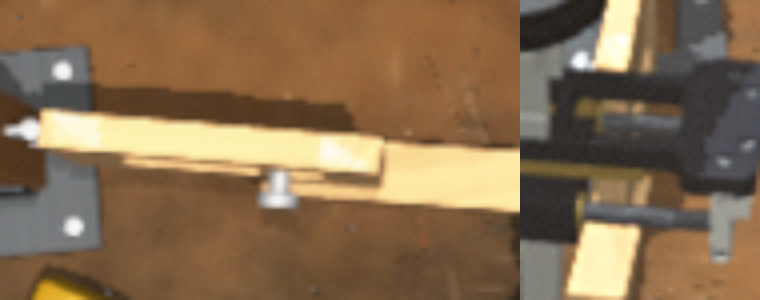

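The door's free end is at about (270.7,214.5) and (270,223.5), unchanged from the start. The wedge sits under it, aligned with the door, and holds with the arm clear.

```bash
python3 -c "
from plant import env
print(env.close_job())"
```

```text
the job is handed in; nothing more can be done
None
```

The wedge is jammed about 64 mm under the door's free end, pushed in with 18 N along the door; the door still stands at its original angle, the block was not touched, and the job was handed in at about 22 s with the arm clear.

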